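Put the squeegee set right and shut its drawer

TASK

The open drawer should hold three matching long squeegees, but one bay holds a short one: stand that short one upright on the drip card (the bare cardboard pad) in the stock tray, lengthwise and fully on the card. Then stand the long squeegee from the stock tray in the emptied bay, upright with its blade up and flat on the drawer floor between the rails, and slide the drawer fully shut. Do not knock any squeegee over, leave the other short squeegee in the tray where it stands, and do not disturb the tape roll, the ink tub or the spray bottle.

Things in the scene. Friction and masses are not known exactly. Their poses are not given: they have to be found in the camera images.
- odd_mid (a point): the wrong one in the drawer, in any of the three bays: printing squeegee, 80 mm long (x axis), standing on its wooden grip (28 mm thick, 36 mm high, then 22 mm thick up to 45 mm), rubber blade up (8 mm thick), 63 mm high in all, 0.10 kg; point on its middle, 32 mm above its underside, gripped here across the thickness. All look alike but for length.
- spare_mid (a point): the right one from stock, in the tray: printing squeegee, 120 mm long (x axis), standing on its wooden grip (28 mm thick, 36 mm high, then 22 mm thick up to 45 mm), rubber blade up (8 mm thick), 63 mm high in all, 0.15 kg; point on its middle, 32 mm above its underside, gripped here across the thickness. It may face either way.
- kit_a_mid (a point): a right squeegee of the set, already in a bay: printing squeegee, 120 mm long (x axis), standing on its wooden grip (28 mm thick, 36 mm high, then 22 mm thick up to 45 mm), rubber blade up (8 mm thick), 63 mm high in all, 0.15 kg; point on its middle, 32 mm above its underside, gripped here across the thickness. It stays there.
- kit_b_mid (a point): the other right squeegee of the set, already in a bay: printing squeegee, 120 mm long (x axis), standing on its wooden grip (28 mm thick, 36 mm high, then 22 mm thick up to 45 mm), rubber blade up (8 mm thick), 63 mm high in all, 0.15 kg; point on its middle, 32 mm above its underside, gripped here across the thickness. It stays there.
- other_mid (a point): a short squeegee in the stock tray that stays there: printing squeegee, 80 mm long (x axis), standing on its wooden grip (28 mm thick, 36 mm high, then 22 mm thick up to 45 mm), rubber blade up (8 mm thick), 63 mm high in all, 0.10 kg; point on its middle, 32 mm above its underside, gripped here across the thickness. All look alike but for length.
- card_top (a point): centre of the top of the drip card, a bare cardboard pad fixed in the grey stock tray: 120 mm long (x axis), 60 mm wide (y axis), 2 mm thick; its place in the tray varies. Places in the tray are 77 mm apart; the tray measures 180 x 270 mm with a rim 14 mm high, floor 6 mm above the bench.
- bay_left (a point): centre of the floor of the left (+y) bay of the drawer (moves with the drawer); x axis along the bay and the drawer's travel (towards the cabinet's back), y to the left, z up. The bay is a channel 42 mm wide and 144 mm long between wooden rails 6 mm high and 5 mm thick; bays are 77 mm apart centre to centre
- bay_mid (a point): centre of the floor of the middle bay of the drawer (moves with the drawer); x axis along the bay and the drawer's travel (towards the cabinet's back), y to the left, z up. The bay is a channel 42 mm wide and 144 mm long between wooden rails 6 mm high and 5 mm thick; bays are 77 mm apart centre to centre
- bay_right (a point): centre of the floor of the right (-y) bay of the drawer (moves with the drawer); x axis along the bay and the drawer's travel (towards the cabinet's back), y to the left, z up. The bay is a channel 42 mm wide and 144 mm long between wooden rails 6 mm high and 5 mm thick; bays are 77 mm apart centre to centre
- handle (a point): middle of the drawer's steel bar handle: a level bar 11 mm thick and 120 mm long, parallel to the drawer front, 35 mm off it, on the robot's side, 71 mm above the bench; x axis points along the drawer's closing travel, into the cabinet.
- drawer (a joint): how far the drawer is pushed in, in m: 0 fully open, 0.160 fully shut (hard stop); starts near 0. It slides lightly (1 to 2 N) and stays where left. The wooden cabinet is 310 mm wide, its top 109 mm above the bench; upper edge of the drawer front 96 mm, of its sides 87 mm, drawer floor 22 mm above the bench. Sides are 57 mm from the outer bays' centres; bay centres 72 mm behind the inside of the drawer front.
- odd: the short squeegee of odd_mid; origin at the centre of its underside
- spare: the long squeegee of spare_mid; origin at the centre of its underside
- tape: bystander: a paper tape roll lying on top of the cabinet, 90 mm across, 24 mm high; origin at the centre of its underside
- ink_tub: bystander: a clear ink tub, 80 mm across, 75 mm high, standing on the bench; origin at the centre of its underside
- sprayer: bystander: a white spray bottle, 68 mm across, 182 mm high, standing on the bench; origin at the centre of its underside

How it is judged:
On the way, in this order (a step that is already met when the one before it is completed fails the run):
1. the short squeegee from the drawer stands on the drip card, let go (horizontal distance between odd_mid and card_top below 0.028 m and angle between odd_mid's own z axis and vertical below 0.08 rad and angle between the x axis of odd_mid and the x axis of card_top, either way round below 0.45 rad and z of odd_mid in the frame of card_top between 0.028 and 0.0355 m and contact force between odd and the fingers below 0.1 N), for 0.2 s.
2. the long squeegee from stock stands in the emptied bay, let go (((x of spare_mid in the frame of bay_left between -0.015 and 0.015 m and y of spare_mid in the frame of bay_left between -0.009 and 0.009 m and z of spare_mid in the frame of bay_left between 0.028 and 0.0355 m) or (x of spare_mid in the frame of bay_mid between -0.015 and 0.015 m and y of spare_mid in the frame of bay_mid between -0.009 and 0.009 m and z of spare_mid in the frame of bay_mid between 0.028 and 0.0355 m) or (x of spare_mid in the frame of bay_right between -0.015 and 0.015 m and y of spare_mid in the frame of bay_right between -0.009 and 0.009 m and z of spare_mid in the frame of bay_right between 0.028 and 0.0355 m)) and angle between spare_mid's own z axis and vertical below 0.08 rad and contact force between spare and the fingers below 0.1 N), for 0.2 s.
At the end, for the whole second after the job is handed in: Drawer shut within 5 mm; the three long squeegees upright and flat in bays (within 9 mm of the middle line, 15 mm lengthwise); the drawer's short one upright on the card, within 28 mm of its centre and 0.45 rad; the other short one within 20 mm of its start; all at rest (value of joint drawer above 0.155 m and ((x of spare_mid in the frame of bay_left between -0.015 and 0.015 m and y of spare_mid in the frame of bay_left between -0.009 and 0.009 m and z of spare_mid in the frame of bay_left between 0.028 and 0.0355 m) or (x of spare_mid in the frame of bay_mid between -0.015 and 0.015 m and y of spare_mid in the frame of bay_mid between -0.009 and 0.009 m and z of spare_mid in the frame of bay_mid between 0.028 and 0.0355 m) or (x of spare_mid in the frame of bay_right between -0.015 and 0.015 m and y of spare_mid in the frame of bay_right between -0.009 and 0.009 m and z of spare_mid in the frame of bay_right between 0.028 and 0.0355 m)) and angle between each of spare_mid, kit_a_mid, kit_b_mid, odd_mid's own z axis and vertical below 0.08 rad and ((x of kit_a_mid in the frame of bay_left between -0.015 and 0.015 m and y of kit_a_mid in the frame of bay_left between -0.009 and 0.009 m and z of kit_a_mid in the frame of bay_left between 0.028 and 0.0355 m) or (x of kit_a_mid in the frame of bay_mid between -0.015 and 0.015 m and y of kit_a_mid in the frame of bay_mid between -0.009 and 0.009 m and z of kit_a_mid in the frame of bay_mid between 0.028 and 0.0355 m) or (x of kit_a_mid in the frame of bay_right between -0.015 and 0.015 m and y of kit_a_mid in the frame of bay_right between -0.009 and 0.009 m and z of kit_a_mid in the frame of bay_right between 0.028 and 0.0355 m)) and ((x of kit_b_mid in the frame of bay_left between -0.015 and 0.015 m and y of kit_b_mid in the frame of bay_left between -0.009 and 0.009 m and z of kit_b_mid in the frame of bay_left between 0.028 and 0.0355 m) or (x of kit_b_mid in the frame of bay_mid between -0.015 and 0.015 m and y of kit_b_mid in the frame of bay_mid between -0.009 and 0.009 m and z of kit_b_mid in the frame of bay_mid between 0.028 and 0.0355 m) or (x of kit_b_mid in the frame of bay_right between -0.015 and 0.015 m and y of kit_b_mid in the frame of bay_right between -0.009 and 0.009 m and z of kit_b_mid in the frame of bay_right between 0.028 and 0.0355 m)) and horizontal distance between odd_mid and card_top below 0.028 m and angle between the x axis of odd_mid and the x axis of card_top, either way round below 0.45 rad and z of odd_mid in the frame of card_top between 0.028 and 0.0355 m and distance of other_mid from where it was at the start of the episode below 0.02 m and linear speed of each of odd, spare below 0.02 m/s); the robot touches nothing.
It fails at once if a squeegee is knocked or turned over (tilted more than 0.7 rad) (angle between any of odd_mid, spare_mid, kit_a_mid, kit_b_mid, other_mid's own z axis and vertical above 0.7 rad).
It fails at once if the tape roll, ink tub or spray bottle is moved more than 30 mm (distance of any of tape, ink_tub, sprayer from where it was at the start of the episode above 0.03 m).
It also fails if it takes over 69 s, if anything falls off the work surface, if the arm or the gripper's body presses on something with over 40 N, if the wrist force passes 120 N, or if a joint passes its speed limit or range.

ROBOT

A 7-joint arm with a two-finger parallel gripper is mounted at the origin on the work surface. World frame = base frame: x ahead of the robot, y to its left, z up, the work surface at z = 0. Lengths are in m, angles in rad, forces in N, time in s.
With the tool pointing down it reaches from about 0.4 to 0.875 m from the base axis. Payload 6.5 kg.
Tool frame: the origin (TCP) lies midway between the tips of the shut fingers; the grasp point (between the pads) lies 19 mm behind it; z points along the fingers, y is the line along which they close (so a half turn about z gives the same grasp; the last joint's range is limited). The gripper opens to 85 mm and grips with 20 to 120 N. Pads are 22 mm wide; open, the fingers measure 114 mm over their backs; the gripper's body (76 mm by 85 mm) begins 54 mm behind the grasp point. The pads swing forward as they close: fully open they stand 13 mm farther back than shut.
Start: joints at [1.278, 0.536, -0.004, 1.538, 0.003, 1.067, -0.071], TCP at [0.146, -0.633, 0.231] pointing down, gripper open.
Joint ranges: [-2.7, 2.7], [-0.37, 2.16], [-1.27, 1.26], [0.24, 2.4], [-1.31, 4.45], [0.19, 1.91], [-2.76, 2.76]. Speed limits (rad/s): [2.39, 2.39, 3.14, 3.14, 3.14, 3.14, 3.14].

INTERFACE

Orientations are given as a rotation vector (axis times angle).
In Python, from cell import arm, optics gives the robot as it stands.
- The arm moves only by the tool move_arm, never from a script. Its argument "increments" is one flat list of numbers, 5 for each row, row after row: the opening in per cent of the stroke, from 0 (shut) to 100 (fully open), then the shift along the tool's x, y, z in m, then the turn about the tool's z in degrees. In form: [hand, tx, ty, tz, twist, hand, tx, ty, tz, twist, ...]. A call has 1 to 5 rows; each row is the pose to reach, as a shift and turn from the pose commanded when the call began, along the tool's axes at that moment; what a row does not reach only later rows make up. A row lasts 1/12 s, in which the tool goes at most 41.7 mm and 7.16 degrees, less where a joint would pass 70% of its speed; a pose out of reach is approached as far as the arm can. A call with a gripper value outside its range is refused whole. The fingers move at their own pace and stop on an object; "grip_force" is the grip in N (left out, the last holds). Time passes only in rows, so rows that repeat a pose let the fingers close. It gives the time, the measured TCP pose, the force, the opening and the grip force at its end, in the units of the state.
- arm.get_state(): the state, without advancing time (a new reading comes with each control period).
- optics.grab_frame(name): name is "scene" or "top" or "wrist"; returns (picture, depth): 384x512x3 uint8, red, green, blue; 384x512 float32, m along the optical axis (not along the pixel's ray), 0 where there is no reading.
- optics.calibration(name): a dict with "intrinsics" (3x3 intrinsics, pixels), "origin" and "orientation" of the camera in the world. Camera axes: x right, y down, z forward; pixel columns grow to the right and rows downward; lengths in m; the calibration is good to about 2 mm. The wrist camera is an equidistant fisheye: a pixel r from the principal point sees the ray r / f radians off the axis. A picture is of the moment at which its call begins: read the wrist's pose just before it. calibration takes no time and is no camera call; for the wrist camera it gives the pose at the moment of the call.
- arm.hand_in(): hands the job in; it is judged then, once.
The state is a dict: "clock": time; "joints": joint angles; "dq": joint speeds; "joint_torque": joint torques, N m; "tool_pos": TCP position; "orientation": TCP orientation; "contact_force": force on the tool from outside, world axes, zero at the start; "moment": the same for the moment, N m; "finger_gap": finger opening in m; "gripper_force": force on a finger pad.
Only numpy, scipy, OpenCV 4.12 (cv2) and the standard library are available. Lean on these libraries where they do the work, as an engineer would, in place of code of your own. Each camera call takes 0.05 s, during which the arm holds its last target. There are 200 camera calls.

## Working session

There is one attempt and no reset: what is moved stays moved. The work goes in short steps, Python scripts to look and compute and a tool call to move; the robot and the scene stay as the last step left them, time stands still between calls to the robot, and variables do not carry over. Pictures are saved under pics/ and viewed, at most 10 in all, crops included, and the job is handed in when it is done.

Besides the shell and the picture viewer there is one more tool, called after "Call:" as name(argument=value, ...) on one line, values as JSON. move_arm: Moves the arm, as the interface text tells. Its arguments: {"type":"object","properties":{"increments":{"type":"array","items":{"type":"number"}},"grip_force":{"type":"number"}},"required":["increments"]}

```bash
mkdir -p pics; cat > h.py <<'E'
import numpy as np, cv2
from scipy.spatial.transform import Rotation as R
from cell import arm, optics
def cal(n):
    c=optics.calibration(n); K=np.array(c["intrinsics"]); o=np.array(c["origin"]); q=np.array(c["orientation"])
    M=q if q.shape==(3,3) else R.from_rotvec(q).as_matrix()
    return K,o,M
def cloud(n):
    K,o,M=cal(n); p,d=optics.grab_frame(n)
    v,u=np.mgrid[:384,:512]
    x=(u-K[0,2])/K[0,0]; y=(v-K[1,2])/K[1,1]
    P=np.stack([x*d,y*d,d],-1)@M.T+o
    P[d==0]=np.nan
    return p,d,P
E
python3 - <<'E'
from h import *
for n in("top","scene"):
    p,d,P=cloud(n); cv2.imwrite(f"pics/{n}0.png",p[...,::-1]); np.savez(f"{n}0.npz",p=p,d=d,P=P)
    print(n,optics.calibration(n),(d==0).mean())
print(arm.get_state())
E
```

```text
top {'intrinsics': array([[431.52461892,   0.        , 258.81291137],
       [  0.        , 431.52461892, 186.46540934],
       [  0.        ,   0.        ,   1.        ]]), 'origin': array([ 0.55810481, -0.01076814,  1.0756619 ]), 'orientation': array([-2.16282489,  2.20433536, -0.12334795])} 0.004069010416666667
scene {'intrinsics': array([[426.2882132 ,   0.        , 253.82825142],
       [  0.        , 426.2882132 , 192.20947665],
       [  0.        ,   0.        ,   1.        ]]), 'origin': array([1.31331476, 0.48596613, 0.71367648]), 'orientation': array([-1.11684199, -2.22321198,  1.13363424])} 0.0038859049479166665
{'clock': 0.1, 'joints': array([ 1.27777085,  0.53712562, -0.00447753,  1.53876595,  0.0025957 ,
        1.0673028 , -0.07119485]), 'dq': array([ 5.83788587e-04, -8.36031960e-04, -2.88968634e-04, -4.12889855e-03,
        1.08795400e-03,  7.96358402e-04,  1.68687317e-05]), 'joint_torque': array([ 1.84738892e-03, -5.84566283e+01,  1.05145410e+00, -2.59775984e+01,
        1.26172396e-02,  4.65330872e-03, -6.27291328e-06]), 'tool_pos': array([ 0.14605768, -0.63279081,  0.23048077]), 'orientation': array([-3.11982856e+00, -3.55524164e-01,  4.30073360e-04]), 'contact_force': array([-0.37739712, -0.55457684,  0.42514845]), 'moment': array([ 0.01104788, -0.0015872 ,  0.01542906]), 'gripper_force': 0.0, 'finger_gap': 0.08541547761184316}
```

View pics/top0.png

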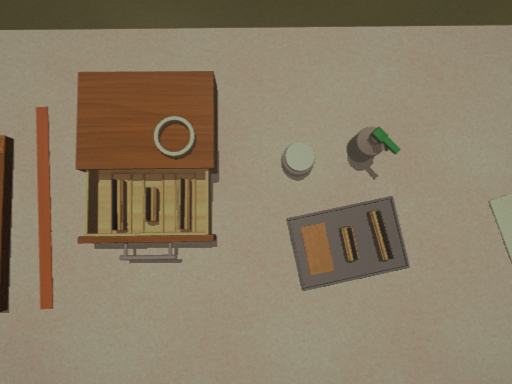

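View pics/scene0.png

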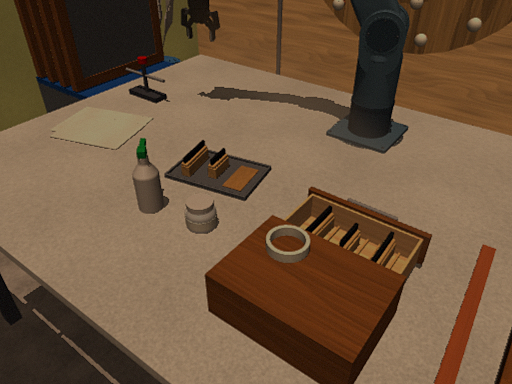

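Top view: the odd short squeegee is in the middle bay (153,204), with long ones at (122,204) and (187,204). The card is at (318,249), the other short one at (348,244), the spare at (380,236), and the handle at (149,257).

```bash
python3 - <<'E'
from h import *
z=np.load("top0.npz"); p,P=z["p"].astype(int),z["P"]
def rep(name,box,zl,zh,extra=None):
    u0,u1,v0,v1=box; Q=P[v0:v1,u0:u1]; m=(Q[...,2]>zl)&(Q[...,2]<zh)
    if extra is not None: m&=extra(p[v0:v1,u0:u1])
    q=Q[m]; r=cv2.minAreaRect((q[:,:2]*1000).astype(np.float32))
    b=cv2.boxPoints(r); e=max([b[1]-b[0],b[2]-b[1]],key=np.linalg.norm)
    a=np.degrees(np.arctan2(e[1],e[0])); a=(a+90)%180-90
    print(name,len(q),"c",np.round(r[0],1),"size",np.round(r[1],1),"ang",round(a,1),"z",np.round(np.percentile(q[:,2],[5,50,95])*1000,1))
rep("odd",(142,160,178,232),.055,.10)
rep("kitL",(110,130,178,232),.055,.10)
rep("kitR",(178,198,174,232),.055,.10)
rep("other",(338,360,222,266),.04,.08)
rep("spare",(366,396,204,266),.04,.08)
rep("card",(298,338,218,282),-.005,.03,lambda c:(c[...,0]-c[...,2]>40))
rep("tray",(280,415,190,295),-.01,.03,lambda c:(c.max(-1)<85)&(c.max(-1)-c.min(-1)<25))
rep("front",(75,220,232,246),.085,.11)
rep("handle",(118,180,252,264),.05,.09)
rep("cab",(70,220,66,180),.1,.118)
rep("tub",(280,320,138,178),.05,.1)
rep("spray",(340,405,120,182),.05,.25)
for zz in [(200,136),(104,215),(168,215),(153,190),(137,215)]: print(zz,np.round(P[zz[1],zz[0]]*1000))
E
```

```text
odd 393 c [615.3 224.3] size [79.5 25.7] ang 1.1 z [56.3 67.1 85.3]
kitL 578 c [615.9 298.4] size [ 21.8 119.2] ang -1.4 z [56.7 69.7 85.6]
kitR 571 c [614.4 145.3] size [118.2  26.1] ang 0.4 z [56.5 67.  85.7]
other 371 c [ 514.6 -247.3] size [79.8 28.1] ang 10.2 z [41.2 51.6 70.5]
spare 546 c [ 534.4 -323.1] size [119.5  28.2] ang 13.1 z [41.4 52.9 70.5]
card 1217 c [ 501.5 -174.2] size [121.3  61.6] ang 10.7 z [ 4.2  7.3 10.7]
tray 570 c [ 513.7 -247. ] size [170.4 266.2] ang -79.1 z [ 3.5 10.3 24.6]
front 1150 c [539.4 226.9] size [304.9  22.4] ang 88.8 z [85.8 94.7 97.8]
handle 302 c [496.8 227.2] size [128.8  16.3] ang 88.8 z [70.8 74.1 77.3]
cab 12810 c [806.9 225.4] size [311.3 226.4] ang 89.6 z [104.8 107.8 110.7]
tub 741 c [ 719.4 -126.5] size [69.5 71.2] ang -3.2 z [53.1 74.  77. ]
spray 1043 c [ 737.5 -286.7] size [85.3 56.3] ang 25.5 z [ 67.2 127.4 183.3]
(200, 136) [765. 100. 108.]
(104, 215) [593. 342.  24.]
(168, 215) [590. 188.  24.]
(153, 190) [648. 215.  65.]
(137, 215) [591. 263.  24.]
```

Everything matches the given sizes, and the odd one sits in the middle bay. I'm moving over to it now.

Call:
move_arm(increments=[70, 0.138, -0.1555, 0, 0, 70, 0.138, -0.1555, 0, 0, 70, 0.138, -0.1555, 0, 0, 70, 0.138, -0.1555, 0, 0, 70, 0.138, -0.1555, 0, 0], grip_force=40)

```text
clock: 0.52
tool_pos: [0.2461, -0.4486, 0.2309]
orientation: [-3.121, -0.355, 0.0]
contact_force: [2.1, 0.0, 0.3]
finger_gap: 0.0599
gripper_force: 0.0
```

```bash
cat > go.py <<'E'
import sys
from h import *
def go(x,y,z,yaw):
    s=arm.get_state(); M=R.from_rotvec(s["orientation"]).as_matrix(); p=np.array(s["tool_pos"])
    cy=np.degrees(np.arctan2(M[1,0],M[0,0]))
    print("t",s["clock"],"p",np.round(p,4),"yaw",round(cy,2),"tilt",round(np.degrees(np.arccos(-M[2,2])),2),"gap",round(s["finger_gap"],4),"F",np.round(s["contact_force"],1),"q",np.round(s["joints"],2))
    print("shift",np.round(M.T@(np.array([x,y,z])-p),4),"twist",round(cy-yaw,1))
if __name__=="__main__": go(*map(float,sys.argv[1:]))
E
python3 go.py .615 .225 .231 0
```

```text
t 0.5167 p [ 0.2461 -0.4486  0.2309] yaw 12.99 tilt 0.04 gap 0.0599 F [2.1 0.  0.3] q [ 1.04  0.3  -0.07  1.9   0.03  0.94 -0.39]
shift [ 5.109e-01 -5.735e-01  2.000e-04] twist 13.0
```

Call:
move_arm(increments=[70, 0.138, -0.1555, 0, 0, 70, 0.138, -0.1555, 0, 0, 70, 0.138, -0.1555, 0, 0, 70, 0.138, -0.1555, 0, 0, 70, 0.138, -0.1555, 0, 0])

```text
clock: 0.93
tool_pos: [0.3455, -0.2662, 0.2312]
orientation: [3.121, 0.355, -0.0]
contact_force: [1.3, -0.1, 0.2]
finger_gap: 0.0597
gripper_force: 0.0
```

Call:
move_arm(increments=[70, 0.138, -0.1555, 0, 0, 70, 0.138, -0.1555, 0, 0, 70, 0.138, -0.1555, 0, 0, 70, 0.138, -0.1555, 0, 0, 70, 0.138, -0.1555, 0, 0])

```text
clock: 1.35
tool_pos: [0.445, -0.0838, 0.2313]
orientation: [3.121, 0.355, -0.0]
contact_force: [0.7, -1.5, -0.1]
finger_gap: 0.06
gripper_force: 0.0
```

Call:
move_arm(increments=[70, 0.138, -0.1555, 0, 0, 70, 0.138, -0.1555, 0, 0, 70, 0.138, -0.1555, 0, 0, 70, 0.138, -0.1555, 0, 6.5, 70, 0.138, -0.1555, 0, 13])

```text
clock: 1.77
tool_pos: [0.5445, 0.0986, 0.2309]
orientation: [3.141, -0.009, -0.001]
contact_force: [0.9, -0.8, 0.1]
finger_gap: 0.0598
gripper_force: 0.0
```

```bash
python3 go.py .615 .225 .034 0
```

```text
t 1.7667 p [0.5445 0.0986 0.2309] yaw -0.31 tilt 0.04 gap 0.0598 F [ 0.9 -0.8  0.1] q [ 0.04  0.4  -0.38  1.78  0.17  0.99 -1.99]
shift [ 0.0699 -0.1268  0.1968] twist -0.3
```

Call:
move_arm(increments=[70, 0.07, -0.127, 0, 0, 70, 0.07, -0.127, 0, 0, 70, 0.07, -0.127, 0, 0, 70, 0.07, -0.127, 0.05, 0, 70, 0.07, -0.127, 0.09, 0])

```text
clock: 2.18
tool_pos: [0.6162, 0.2296, 0.1524]
orientation: [-3.136, -0.007, -0.01]
contact_force: [0.6, 0.3, -1.2]
finger_gap: 0.0597
gripper_force: 0.0
```

```bash
python3 go.py .615 .225 .034 0; python3 - <<'E'
from h import *
p,d=optics.grab_frame("wrist"); cv2.imwrite("pics/w1.png",p[...,::-1]); print(cal("wrist"))
E
```

```text
t 2.1833 p [0.6162 0.2296 0.1524] yaw 0.25 tilt 0.5 gap 0.0597 F [ 0.6  0.3 -1.2] q [-0.18  0.66 -0.36  1.57  0.27  0.95 -2.19]
shift [-0.002   0.0053  0.1184] twist 0.3
(array([[297.31863964,   0.        , 253.5992355 ],
       [  0.        , 297.31863964, 189.46677758],
       [  0.        ,   0.        ,   1.        ]]), array([0.6802297 , 0.22495822, 0.28259981]), array([[ 3.01210610e-03, -9.59250294e-01, -2.82541681e-01],
       [-9.99995020e-01, -2.62330601e-03, -1.75437492e-03],
       [ 9.41691368e-04,  2.82545558e-01, -9.59253418e-01]]))
```

View pics/w1.png

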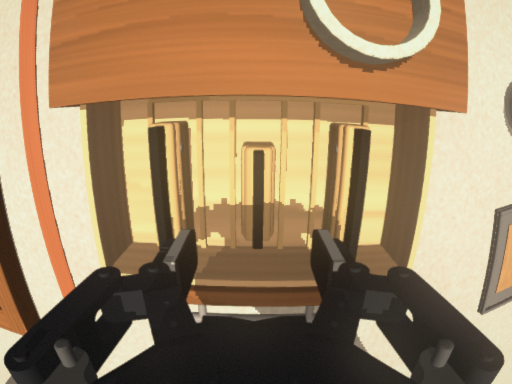

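The wrist view shows the odd squeegee (blade cols 253–264, rows 150–248) between rails at about cols 232 and 284. I'll measure both properly.

```bash
cat >> h.py <<'E'
def wray(u,v,z,n="wrist",c=None):
    K,o,M=c or cal(n); a=np.array([u-K[0,2],v-K[1,2]])/K[0,0]; r=np.hypot(*a)
    d=M@np.array([*(np.sin(r)*a/r),np.cos(r)]); return o+d*(z-o[2])/d[2]
E
python3 - <<'E'
from h import *
c=cal("wrist"); p,d=optics.grab_frame("wrist"); print("cam",c[1])
g=p.astype(int).sum(-1)
for v in (165,185): 
    print(v,[int(x) for x in g[v,120:400:1]][70:190])
for v in (160,180,200,220):
    w=np.where(g[v,235:285]<130)[0]+235
    print(v,w.min(),w.max(),np.round(wray((w.min()+w.max())/2,v,.085,c=c),4))
    for lo,hi in((140,180),(335,372)):
        w=np.where(g[v,lo:hi]<100)[0]+lo; 
        if len(w): print("  kit",w.min(),w.max(),np.round(wray((w.min()+w.max())/2,v,.085,c=c),4))
E
python3 go.py .615 .225 .034 0
```

```text
cam [0.6802297  0.22495822 0.28259981]
165 [596, 594, 587, 516, 374, 593, 616, 612, 613, 615, 616, 615, 615, 614, 617, 616, 617, 616, 615, 616, 617, 614, 615, 614, 616, 615, 616, 615, 617, 620, 614, 608, 600, 596, 595, 597, 586, 475, 570, 611, 615, 615, 601, 489, 545, 572, 509, 510, 544, 570, 585, 583, 589, 591, 584, 388, 256, 230, 233, 231, 233, 234, 233, 233, 234, 227, 292, 558, 586, 587, 589, 591, 586, 565, 534, 466, 540, 519, 455, 525, 600, 609, 613, 604, 544, 533, 587, 599, 597, 595, 598, 609, 611, 611, 613, 612, 610, 613, 611, 611, 610, 614, 613, 611, 610, 614, 611, 613, 612, 614, 612, 611, 611, 609, 614, 609, 601, 482, 417, 544]
185 [593, 595, 592, 583, 499, 416, 621, 635, 639, 639, 638, 637, 639, 641, 639, 639, 638, 639, 638, 639, 638, 640, 638, 639, 639, 639, 639, 639, 639, 639, 637, 631, 606, 599, 597, 598, 586, 507, 609, 639, 637, 636, 629, 519, 531, 564, 535, 498, 532, 562, 583, 582, 582, 589, 580, 370, 242, 214, 218, 219, 219, 219, 223, 221, 224, 220, 289, 549, 582, 582, 583, 589, 573, 551, 509, 468, 523, 508, 451, 614, 635, 637, 637, 625, 508, 581, 592, 594, 594, 598, 625, 633, 635, 637, 637, 638, 634, 639, 637, 637, 635, 635, 636, 634, 637, 634, 637, 638, 637, 638, 637, 637, 636, 638, 634, 628, 538, 450, 553, 591]
t 2.2833 p [0.6088 0.2224 0.1437] yaw 0.13 tilt 0.76 gap 0.0598 F [-0.8 -1.9 -0.5] q [-0.18  0.67 -0.36  1.58  0.26  0.96 -2.19]
shift [ 0.0076 -0.0031  0.1096] twist 0.1Traceback (most recent call last):
  File "<stdin>", line 8, in <module>
    return umr_minimum(a, axis, None, out, keepdims, initial, where)
ValueError: zero-size array to reduction operation minimum which has no identity
```

Call:
move_arm(increments=[70, 0, 0, 0, 0, 70, 0, 0, 0, 0, 70, 0, 0, 0, 0, 70, 0, 0, 0, 0])

```text
clock: 2.62
tool_pos: [0.6152, 0.2228, 0.1538]
orientation: [-3.14, 0.002, -0.006]
contact_force: [-0.1, 0.3, 0.1]
finger_gap: 0.0596
gripper_force: 0.0
```

```bash
python3 - <<'E'
from h import *
c=cal("wrist"); p,d=optics.grab_frame("wrist"); print("cam",c[1]); np.savez("w2.npz",p=p,o=c[1],M=c[2],K=c[0])
g=p.astype(int).sum(-1)
for v in (165,195):
    for nm,lo,hi in(("odd",235,285),("kL",140,180),("kR",330,375)):
        w=np.where(g[v,lo:hi]<330)[0]+lo
        if len(w): print(v,nm,w.min(),w.max(),len(w),np.round(wray(np.median(w),v,.085,c=c),4))
    # rails: edges
    e=np.abs(np.diff(g[v,195:325]))
    print([(int(i)+195,int(e[i])) for i in np.where(e>50)[0]])
    for u in (226,275,200,230,280,310): print(u,np.round(wray(u,v,.028,c=c),4))
col=g[:,258]; print([(i,int(col[i])) for i in range(130,262,2)])
E
python3 go.py .615 .225 .034 0
```

```text
cam [0.68385196 0.22219955 0.29623864]
165 odd 244 253 10 [0.6431 0.2264 0.085 ]
165 kL 142 179 22 [0.644  0.2988 0.085 ]
165 kR 343 357 15 [0.6437 0.1506 0.085 ]
[(195, 172), (196, 79), (225, 84), (227, 69), (231, 115), (232, 56), (234, 81), (242, 221), (243, 117), (253, 143), (254, 172), (261, 98), (262, 98), (264, 61), (265, 61), (266, 87), (271, 119), (272, 88), (277, 89), (278, 146), (302, 94), (303, 66), (304, 107), (318, 243), (319, 79)]
226 [0.6322 0.2483 0.028 ]
275 [0.6321 0.2032 0.028 ]
200 [0.6325 0.2726 0.028 ]
230 [0.6322 0.2446 0.028 ]
280 [0.6321 0.1986 0.028 ]
310 [0.6323 0.1705 0.028 ]
195 odd 244 253 10 [0.6205 0.2266 0.085 ]
195 kL 145 179 22 [0.6205 0.2984 0.085 ]
195 kR 340 354 15 [0.6202 0.1512 0.085 ]
[(195, 138), (197, 178), (226, 69), (227, 101), (231, 70), (232, 68), (242, 209), (243, 132), (253, 151), (254, 180), (262, 52), (264, 81), (265, 185), (270, 70), (300, 59), (301, 181), (302, 81), (303, 105), (316, 238), (317, 112)]
226 [0.6034 0.249  0.028 ]
275 [0.6034 0.2028 0.028 ]
200 [0.6034 0.274  0.028 ]
230 [0.6034 0.2452 0.028 ]
280 [0.6034 0.198  0.028
[... 295 characters left out ...]
(174, 589), (176, 591), (178, 589), (180, 589), (182, 590), (184, 589), (186, 586), (188, 584), (190, 588), (192, 583), (194, 585), (196, 586), (198, 582), (200, 581), (202, 563), (204, 371), (206, 363), (208, 363), (210, 364), (212, 366), (214, 364), (216, 361), (218, 355), (220, 356), (222, 353), (224, 357), (226, 354), (228, 352), (230, 350), (232, 355), (234, 347), (236, 346), (238, 339), (240, 384), (242, 373), (244, 326), (246, 284), (248, 289), (250, 286), (252, 273), (254, 265), (256, 271), (258, 274), (260, 268)]
t 2.6667 p [0.6149 0.2228 0.1534] yaw -0.06 tilt 0.19 gap 0.0597 F [ 1.  -0.3 -0.3] q [-0.17  0.65 -0.36  1.57  0.26  0.96 -2.19]
shift [-0.0003 -0.002   0.1194] twist -0.1
```

Odd is at y 0.2265 and the bay centre at about 0.225. Descending.

Call:
move_arm(increments=[70, 0, -0.0035, 0.02, 0, 70, 0, -0.0035, 0.05, 0, 70, 0, -0.0035, 0.08, 0, 70, 0, -0.0035, 0.105, 0, 70, 0, -0.0035, 0.119, 0])

```text
clock: 3.08
tool_pos: [0.6127, 0.2257, 0.0302]
orientation: [3.14, -0.001, -0.003]
contact_force: [-0.6, -1.3, -0.8]
finger_gap: 0.0597
gripper_force: 0.0
```

Call:
move_arm(increments=[70, 0, 0, 0, 0, 70, 0, 0, 0, 0, 20, 0, 0, 0, 0, 20, 0, 0, 0, 0, 20, 0, 0, 0, 0])

```text
clock: 3.5
tool_pos: [0.6151, 0.2271, 0.0341]
orientation: [-3.14, 0.001, -0.005]
contact_force: [-0.1, 0.5, 0.1]
finger_gap: 0.0276
gripper_force: 39.9
```

Call:
move_arm(increments=[10, 0, 0, 0, 0, 10, 0, 0, 0, 0, 10, 0, 0, 0, 0, 10, 0, 0, 0, 0])

```text
clock: 3.83
tool_pos: [0.6151, 0.2271, 0.0341]
orientation: [-3.141, 0.0, -0.005]
contact_force: [-0.1, -1.5, 7.2]
finger_gap: 0.0272
gripper_force: 40.9
```

```bash
python3 go.py .615 .225 .034 0;python3 -c "
from h import *
print(arm.get_state()['gripper_force'])"
```

```text
t 3.8333 p [0.6151 0.2271 0.0341] yaw -0.01 tilt 0.18 gap 0.0272 F [-0.1 -1.5  7.2] q [-0.21  0.81 -0.31  1.61  0.33  0.76 -2.24]
shift [-0.0001  0.0021  0.0001] twist -0.0
40.93671262264252
```

Call:
move_arm(increments=[10, 0, 0, -0.015, 0, 10, 0, 0, -0.04, 0, 10, 0, 0, -0.075, 0, 10, 0, 0, -0.11, 0, 10, -0.005, 0.015, -0.13, 0])

```text
clock: 4.25
tool_pos: [0.6102, 0.2162, 0.1676]
orientation: [-3.136, -0.006, -0.009]
contact_force: [0.8, 0.7, -0.8]
finger_gap: 0.0272
gripper_force: 39.9
```

Call:
move_arm(increments=[10, -0.01, 0.035, 0, 0, 10, -0.02, 0.07, 0, 0, 10, -0.03, 0.11, 0, 0, 10, -0.042, 0.15, 0, 0, 10, -0.053, 0.19, 0, 0])

```text
clock: 4.67
tool_pos: [0.5548, 0.02, 0.1633]
orientation: [3.141, 0.001, 0.001]
contact_force: [0.9, -0.9, -1.8]
finger_gap: 0.0273
gripper_force: 40.0
```

Call:
move_arm(increments=[10, -0.01, 0.04, 0, -3, 10, -0.022, 0.08, 0, -6, 10, -0.032, 0.12, 0, -9, 10, -0.045, 0.16, 0, -10.7, 10, -0.055, 0.195, 0, -10.7])

```text
clock: 5.08
tool_pos: [0.4993, -0.1762, 0.1632]
orientation: [3.127, 0.293, 0.0]
contact_force: [0.2, -0.7, -1.9]
finger_gap: 0.0274
gripper_force: 39.9
```

Call:
move_arm(increments=[10, 0, 0, 0.015, 0, 10, 0, 0, 0.035, 0, 10, 0, 0, 0.05, 0, 10, 0, 0, 0.05, 0, 10, 0, 0, 0.05, 0])

```text
clock: 5.5
tool_pos: [0.5004, -0.1732, 0.1126]
orientation: [-3.128, -0.293, 0.001]
contact_force: [-0.3, -0.4, -0.1]
finger_gap: 0.0274
gripper_force: 39.8
```

```bash
python3 go.py .5015 -.174 .023 10.7; python3 - <<'E'
from h import *
c=cal("wrist"); p,d=optics.grab_frame("wrist"); cv2.imwrite("pics/w3.png",p[...,::-1]); np.savez("w3.npz",p=p,o=c[1],M=c[2],K=c[0])
E
```

```text
t 5.5 p [ 0.5004 -0.1732  0.1126] yaw 10.71 tilt 0.04 gap 0.0274 F [-0.3 -0.4 -0.1] q [ 0.52  0.53 -0.35  1.93  0.26  0.73 -1.37]
shift [0.001  0.001  0.0896] twist 0.0
```

View pics/w3.png

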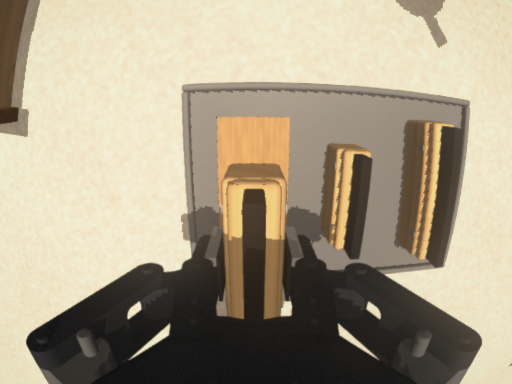

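Wrist view: the short squeegee is held upright (cols 223–287), centred on the card (cols 217–290). Lowering it.

Call:
move_arm(increments=[10, 0.001, 0.001, 0.025, 0, 10, 0.001, 0.001, 0.05, 0, 10, 0.001, 0.001, 0.07, 0, 10, 0.001, 0.001, 0.083, 0, 10, 0.001, 0.001, 0.088, 0])

```text
clock: 5.97
tool_pos: [0.5016, -0.1739, 0.0235]
orientation: [-3.128, -0.293, 0.002]
contact_force: [0.1, 0.7, -0.5]
finger_gap: 0.0274
gripper_force: 39.9
```

Call:
move_arm(increments=[10, 0, 0, 0.001, 0, 10, 0, 0, 0.0025, 0, 10, 0, 0, 0.0035, 0, 10, 0, 0, 0.0035, 0])

```text
clock: 6.3
tool_pos: [0.5026, -0.1744, 0.0214]
orientation: [3.127, 0.293, 0.002]
contact_force: [0.3, 0.6, -2.4]
finger_gap: 0.0272
gripper_force: 39.9
```

Call:
move_arm(increments=[10, 0, 0, 0.001, 0, 10, 0, 0, 0.001, 0, 10, 0, 0, 0.001, 0, 10, 0, 0, 0.001, 0])

```text
clock: 6.63
tool_pos: [0.5024, -0.1744, 0.0201]
orientation: [3.127, 0.293, 0.001]
contact_force: [-1.5, 0.1, 3.1]
finger_gap: 0.0275
gripper_force: 40.6
```

Call:
move_arm(increments=[40, 0, 0, 0, 0, 50, 0, 0, 0, 0, 70, 0, 0, 0, 0, 70, 0, 0, 0, 0, 70, 0, 0, 0, 0])

```text
clock: 7.05
tool_pos: [0.5018, -0.1741, 0.0195]
orientation: [-3.128, -0.293, 0.0]
contact_force: [-0.3, -0.7, -0.3]
finger_gap: 0.0598
gripper_force: 0.0
```

Call:
move_arm(increments=[70, 0, 0, -0.015, 0, 70, 0, 0, -0.04, 0, 70, 0, 0, -0.08, 0, 70, 0, 0, -0.11, 0, 70, 0, 0, -0.13, 0])

```text
clock: 7.47
tool_pos: [0.503, -0.1744, 0.1526]
orientation: [3.127, 0.293, 0.005]
contact_force: [1.2, -0.8, 0.7]
finger_gap: 0.0597
gripper_force: 0.0
```

Call:
move_arm(increments=[70, 0.005, 0.04, 0, 0, 70, 0.005, 0.08, 0, 0, 70, 0.005, 0.12, 0, -1.3, 70, 0.005, 0.15, 0, -2.3, 70, 0.005, 0.153, 0, -2.3])

```text
clock: 7.88
tool_pos: [0.5341, -0.3317, 0.1494]
orientation: [3.118, 0.344, -0.0]
contact_force: [-0.6, -1.1, -0.9]
finger_gap: 0.0594
gripper_force: 0.0
```

Call:
move_arm(increments=[70, 0, 0, 0, 0, 70, 0, 0, 0, 0, 70, 0, 0, 0, 0])

```text
clock: 8.13
tool_pos: [0.5353, -0.3215, 0.1494]
orientation: [-3.12, -0.359, 0.0]
contact_force: [-0.4, 0.7, 0.3]
finger_gap: 0.0594
gripper_force: 0.0
```

```bash
python3 go.py .5344 -.323 .019 13; python3 - <<'E'
from h import *
c=cal("wrist"); p,d=optics.grab_frame("wrist"); cv2.imwrite("pics/w4.png",p[...,::-1]); np.savez("w4.npz",p=p,o=c[1],M=c[2],K=c[0])
E
```

```text
t 8.1333 p [ 0.5353 -0.3215  0.1494] yaw 13.12 tilt 0.08 gap 0.0594 F [-0.4  0.7  0.3] q [ 0.71  0.61 -0.35  1.66  0.25  0.92 -1.07]
shift [-0.0012  0.0015  0.1304] twist 0.1
```

View pics/w4.png

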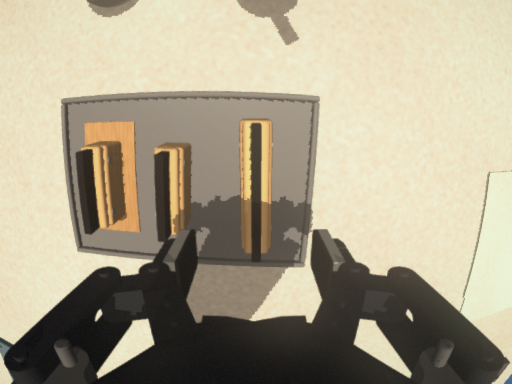

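The odd squeegee stands upright on the card (cols 78–125). The spare's blade is at cols 252–262, rows 124–262; I'll measure its centre line.

```bash
python3 - <<'E'
from h import *
z=np.load("w4.npz"); c=(z["K"],z["o"],z["M"]); g=z["p"].astype(int).sum(-1)
q=[]
for v in range(130,200,5):
    w=np.where(g[v,246:268]<330)[0]+246; q.append(wray(w.mean(),v,.069,c=c)); 
q=np.array(q); f=np.polyfit(q[:,0],q[:,1],1); print("yaw",np.degrees(np.arctan(f[0])),"y at .5344",np.polyval(f,.5344),"x",q[[0,-1],0])
for v in (262,124): print("ends",wray(257,v,.069,c=c))
# odd upright: blade top vs
for v in (160,200):
    w=np.where(g[v,70:100]<330)[0]+70; print("odd",wray(w.mean(),v,.071,c=c),w.min(),w.max())
for v in (150,237): print("odd end",wray(87,v,.071,c=c))
E
```

```text
yaw 13.143531040216766 y at .5344 -0.3231773438088772 x [0.586388   0.53710386]
ends [ 0.4790548  -0.33747667  0.069     ]
ends [ 0.5910366  -0.31110414  0.069     ]
odd [ 0.53426205 -0.17365022  0.071     ] 70 92
odd [ 0.49897649 -0.17876451  0.071     ] 72 96
odd end [ 0.54353328 -0.17664364  0.071     ]
odd end [ 0.46258066 -0.18079208  0.071     ]
```

Call:
move_arm(increments=[70, 0, 0.0015, 0.025, 0, 70, 0, 0.0015, 0.06, 0, 70, 0, 0.0015, 0.095, 0, 70, 0, 0.0015, 0.12, 0, 70, 0, 0.0015, 0.13, 0])

```text
clock: 8.6
tool_pos: [0.5333, -0.3223, 0.016]
orientation: [-3.117, -0.358, 0.007]
contact_force: [0.1, -0.0, -0.3]
finger_gap: 0.0597
gripper_force: 0.0
```

Call:
move_arm(increments=[70, 0, 0, 0, 0, 70, 0, 0, 0, 0, 20, 0, 0, 0, 0, 20, 0, 0, 0, 0, 20, 0, 0, 0, 0], grip_force=50)

```text
clock: 9.02
tool_pos: [0.5369, -0.3256, 0.0217]
orientation: [3.12, 0.355, 0.004]
contact_force: [0.7, -0.5, -0.1]
finger_gap: 0.0271
gripper_force: 50.3
```

Call:
move_arm(increments=[10, 0, 0, 0, 0, 10, 0, 0, 0, 0, 10, 0, 0, 0, 0])

```text
clock: 9.27
tool_pos: [0.5369, -0.3256, 0.0216]
orientation: [3.12, 0.355, 0.004]
contact_force: [-1.6, 0.8, 6.4]
finger_gap: 0.0269
gripper_force: 51.5
```

Call:
move_arm(increments=[10, 0, 0, -0.015, 0, 10, 0, 0, -0.04, 0, 10, 0, 0, -0.08, 0, 10, 0, 0, -0.12, 0, 10, 0, 0, -0.15, 0])

```text
clock: 9.68
tool_pos: [0.5362, -0.3254, 0.1741]
orientation: [3.119, 0.355, 0.004]
contact_force: [0.8, -1.1, -1.2]
finger_gap: 0.0269
gripper_force: 50.3
```

```bash
python3 go.py .614 .225 .17 0
```

```text
t 9.6833 p [ 0.5362 -0.3254  0.1741] yaw 13.0 tilt 0.19 gap 0.0269 F [ 0.8 -1.1 -1.2] q [ 0.72  0.59 -0.36  1.64  0.24  0.96 -1.06]
shift [ 0.1996 -0.5189  0.0034] twist 13.0
```

Call:
move_arm(increments=[10, 0.012, -0.03, 0, 0, 10, 0.026, -0.067, 0, 0, 10, 0.041, -0.107, 0, 0, 10, 0.056, -0.147, 0, 0, 10, 0.071, -0.186, 0, 0])

```text
clock: 10.1
tool_pos: [0.5623, -0.1285, 0.171]
orientation: [3.121, 0.354, 0.001]
contact_force: [1.2, -0.0, -1.5]
finger_gap: 0.0271
gripper_force: 50.3
```

Call:
move_arm(increments=[10, 0.014, -0.037, 0, 0, 10, 0.028, -0.074, 0, 0, 10, 0.042, -0.111, 0, 0, 10, 0.057, -0.149, 0, 0, 10, 0.071, -0.186, 0, 0])

```text
clock: 10.52
tool_pos: [0.5899, 0.069, 0.171]
orientation: [3.121, 0.355, 0.002]
contact_force: [1.0, -0.1, -1.3]
finger_gap: 0.0268
gripper_force: 50.3
```

Call:
move_arm(increments=[10, 0.014, -0.037, 0, 3, 10, 0.028, -0.074, 0, 7, 10, 0.042, -0.105, 0, 10, 10, 0.053, -0.13, 0, 13, 10, 0.059, -0.147, 0, 13])

```text
clock: 10.93
tool_pos: [0.614, 0.2281, 0.1711]
orientation: [-3.139, -0.001, -0.002]
contact_force: [-0.5, -0.1, -0.9]
finger_gap: 0.0269
gripper_force: 50.3
```

Call:
move_arm(increments=[10, 0, 0, 0, 0, 10, 0, 0, 0, 0, 10, 0, 0, 0, 0, 10, 0, 0, 0, 0])

```text
clock: 11.27
tool_pos: [0.6147, 0.2214, 0.1699]
orientation: [3.14, -0.004, 0.0]
contact_force: [1.1, -1.0, -2.0]
finger_gap: 0.0272
gripper_force: 50.3
```

```bash
python3 go.py .616 .225 .040 0; python3 - <<'E'
from h import *
c=cal("wrist"); p,d=optics.grab_frame("wrist"); cv2.imwrite("pics/w5.png",p[...,::-1]); np.savez("w5.npz",p=p,o=c[1],M=c[2],K=c[0])
E
```

```text
t 11.2667 p [0.6147 0.2214 0.1699] yaw -0.13 tilt 0.08 gap 0.0272 F [ 1.1 -1.  -2. ] q [-0.17  0.64 -0.36  1.56  0.26  0.99 -2.18]
shift [ 0.0013 -0.0038  0.1299] twist -0.1
```

View pics/w5.png

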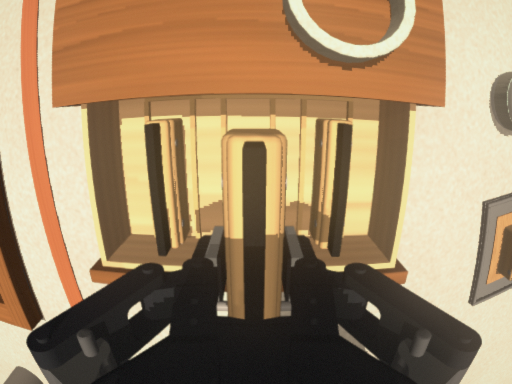

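The spare is held upright above the middle bay (blade col 254, bay between rails about 196–312). I'll check the lengthwise position against the drawer front before lowering.

```bash
python3 - <<'E'
from h import *
z=np.load("w5.npz"); c=(z["K"],z["o"],z["M"]); p=z["p"].astype(int); g=p.sum(-1)
for u in (120,135,380,390): print(u,[(v,int(g[v,u])) for v in range(226,286,4)])
for u,v in ((120,262),(120,270),(390,262),(390,270)): print(u,v,np.round(wray(u,v,.096,c=c),4))
z=np.load("top0.npz"); P=z["P"]
for u in (110,150,200): print([tuple(np.round(P[v,u][[0,2]]*1000).astype(int)) for v in range(226,250)])
E
```

```text
120 [(226, 238), (230, 242), (234, 242), (238, 242), (242, 235), (246, 326), (250, 337), (254, 334), (258, 327), (262, 495), (266, 596), (270, 194), (274, 342), (278, 127), (282, 106)]
135 [(226, 608), (230, 603), (234, 403), (238, 351), (242, 329), (246, 340), (250, 331), (254, 339), (258, 322), (262, 362), (266, 613), (270, 120), (274, 115), (278, 104), (282, 108)]
380 [(226, 273), (230, 266), (234, 264), (238, 267), (242, 261), (246, 263), (250, 287), (254, 332), (258, 329), (262, 374), (266, 613), (270, 216), (274, 161), (278, 155), (282, 156)]
390 [(226, 267), (230, 272), (234, 272), (238, 270), (242, 275), (246, 272), (250, 266), (254, 284), (258, 363), (262, 578), (266, 614), (270, 227), (274, 376), (278, 301), (282, 167)]
120 262 [0.5553 0.3413 0.096 ]
120 270 [0.5467 0.3431 0.096 ]
390 262 [0.5542 0.0986 0.096 ]
390 270 [0.5456 0.0968 0.096 ]
[(np.int64(566), np.int64(23)), (np.int64(564), np.int64(30)), (np.int64(561), np.int64(23)), (np.int64(559), np.int64(28)), (np.int64(557), np.int64(24)), (np.int64(554), np.int64(28)), (np.int64(552), np.int64(28)), (np.int64(550), np
[... 1290 characters left out ...]
(560), np.int64(24)), (np.int64(557), np.int64(19)), (np.int64(555), np.int64(22)), (np.int64(552), np.int64(20)), (np.int64(550), np.int64(21)), (np.int64(548), np.int64(87)), (np.int64(546), np.int64(88)), (np.int64(544), np.int64(89)), (np.int64(541), np.int64(95)), (np.int64(539), np.int64(96)), (np.int64(537), np.int64(94)), (np.int64(535), np.int64(97)), (np.int64(533), np.int64(97)), (np.int64(530), np.int64(97)), (np.int64(528), np.int64(96)), (np.int64(523), np.int64(-3)), (np.int64(520), np.int64(-2)), (np.int64(518), np.int64(-1)), (np.int64(515), np.int64(-1)), (np.int64(513), np.int64(4)), (np.int64(510), np.int64(0)), (np.int64(508), np.int64(-3)), (np.int64(506), np.int64(1))]
```

Call:
move_arm(increments=[10, 0.0033, -0.0038, 0.015, 0, 10, 0.0033, -0.0038, 0.04, 0, 10, 0.0033, -0.0038, 0.06, 0, 10, 0.0033, -0.0038, 0.075, 0, 10, 0.0033, -0.0038, 0.08, 0])

```text
clock: 11.73
tool_pos: [0.6159, 0.2261, 0.086]
orientation: [3.14, -0.001, -0.007]
contact_force: [-0.6, -0.1, -1.6]
finger_gap: 0.0272
gripper_force: 50.3
```

Call:
move_arm(increments=[10, 0, 0, 0.01, 0, 10, 0, 0, 0.025, 0, 10, 0, 0, 0.035, 0, 10, 0, 0, 0.041, 0, 10, 0, 0, 0.043, 0])

```text
clock: 12.15
tool_pos: [0.617, 0.2272, 0.0452]
orientation: [3.141, 0.0, -0.003]
contact_force: [0.3, -0.2, -0.2]
finger_gap: 0.0271
gripper_force: 50.3
```

Call:
move_arm(increments=[10, 0, 0, 0, 0, 10, 0, 0, 0.001, 0, 10, 0, 0, 0.003, 0, 10, 0, 0, 0.0035, 0, 10, 0, 0, 0.0035, 0])

```text
clock: 12.57
tool_pos: [0.6178, 0.2275, 0.0433]
orientation: [-3.141, 0.0, -0.001]
contact_force: [-0.3, 0.3, -1.8]
finger_gap: 0.0275
gripper_force: 50.3
```

```bash
python3 go.py .618 .225 .0376 0
```

```text
t 12.5667 p [0.6178 0.2275 0.0433] yaw -0.0 tilt 0.02 gap 0.0275 F [-0.3  0.3 -1.8] q [-0.21  0.8  -0.32  1.6   0.32  0.79 -2.24]
shift [0.0002 0.0025 0.0057] twist -0.0
```

Call:
move_arm(increments=[10, 0, 0.0025, 0.001, 0, 10, 0, 0.0025, 0.0025, 0, 10, 0, 0.0025, 0.004, 0, 10, 0, 0.0025, 0.0045, 0, 10, 0, 0.0025, 0.0045, 0])

```text
clock: 12.98
tool_pos: [0.6174, 0.2249, 0.0383]
orientation: [3.141, -0.0, -0.001]
contact_force: [-0.5, -0.2, -2.2]
finger_gap: 0.0268
gripper_force: 50.3
```

Call:
move_arm(increments=[10, 0, 0, 0.001, 0, 10, 0, 0, 0.001, 0, 10, 0, 0, 0.001, 0, 10, 0, 0, 0.001, 0])

```text
clock: 13.32
tool_pos: [0.6178, 0.225, 0.0377]
orientation: [-3.141, 0.0, -0.0]
contact_force: [0.4, 0.2, -0.4]
finger_gap: 0.0269
gripper_force: 50.4
```

Force is going from −2 to −0.4 N, so it is about to touch. One more millimetre down.

Call:
move_arm(increments=[10, 0, 0, 0.001, 0, 10, 0, 0, 0.001, 0, 10, 0, 0, 0.001, 0])

```text
clock: 13.57
tool_pos: [0.6186, 0.2251, 0.0376]
orientation: [-3.141, 0.0, -0.003]
contact_force: [0.2, -0.5, 5.7]
finger_gap: 0.0266
gripper_force: 51.1
```

Call:
move_arm(increments=[40, 0, 0, 0, 0, 50, 0, 0, 0, 0, 65, 0, 0, 0, 0, 65, 0, 0, 0, 0, 65, 0, 0, 0, 0])

```text
clock: 13.98
tool_pos: [0.6175, 0.2249, 0.0364]
orientation: [3.142, -0.0, -0.0]
contact_force: [0.7, -0.5, -0.5]
finger_gap: 0.0556
gripper_force: 0.0
```

Call:
move_arm(increments=[65, 0, 0, -0.015, 0, 65, 0, 0, -0.04, 0, 65, 0, 0, -0.08, 0, 65, 0, 0, -0.115, 0, 65, 0, 0, -0.13, 0])

```text
clock: 14.4
tool_pos: [0.62, 0.2264, 0.1732]
orientation: [-3.138, 0.0, -0.011]
contact_force: [1.3, 1.1, 0.2]
finger_gap: 0.0559
gripper_force: 0.0
```

Call:
move_arm(increments=[0, -0.025, 0, 0, 0, 0, -0.06, 0, 0, 0, 0, -0.1, 0, 0, 0, 0, -0.14, 0, 0, 0, 0, -0.175, 0, 0, 0])

```text
clock: 14.82
tool_pos: [0.4402, 0.2248, 0.1675]
orientation: [3.141, 0.001, 0.001]
contact_force: [-0.0, -0.2, 1.0]
finger_gap: -0.0001
gripper_force: 0.0
```

Call:
move_arm(increments=[0, -0.008, -0.001, 0, 0, 0, -0.013, -0.001, 0, 0, 0, -0.013, -0.001, 0, 0, 0, -0.013, -0.001, 0, 0])

```text
clock: 15.15
tool_pos: [0.4312, 0.2261, 0.1673]
orientation: [-3.141, 0.001, -0.003]
contact_force: [1.2, -0.6, -0.7]
finger_gap: -0.0
gripper_force: 0.0
```

```bash
python3 go.py .43 .226 .052 0; python3 - <<'E'
from h import *
p,d,P=cloud("scene"); cv2.imwrite("pics/s6.png",cv2.resize(p[100:330,150:450,::-1],(750,575)))
c=cal("wrist"); p,d=optics.grab_frame("wrist"); cv2.imwrite("pics/w6.png",p[...,::-1])
E
```

```text
t 15.15 p [0.4312 0.2261 0.1673] yaw -0.05 tilt 0.11 gap -0.0 F [ 1.2 -0.6 -0.7] q [-0.22  0.38 -0.43  2.    0.22  0.8  -2.35]
shift [-0.0014  0.0002  0.1153] twist -0.1
```

View pics/s6.png

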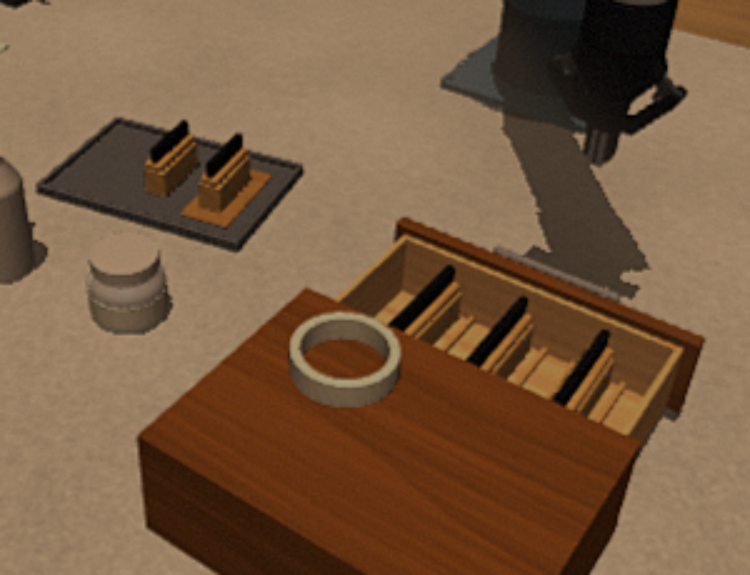

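View pics/w6.png

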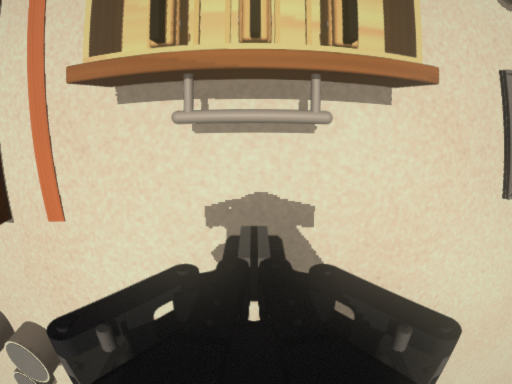

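The scene shows all three long squeegees upright in the bays and the short one upright on the card. The wrist view shows the handle bar at row 117, straight ahead of the shut fingers. Lowering, then pushing.

Call:
move_arm(increments=[0, 0, 0, 0.025, 0, 0, 0, 0, 0.055, 0, 0, 0, 0, 0.085, 0, 0, 0.005, 0, 0.108, 0, 0, 0.015, 0, 0.115, 0])

```text
clock: 15.67
tool_pos: [0.4428, 0.2247, 0.0482]
orientation: [3.139, 0.001, -0.009]
contact_force: [0.1, 0.8, -0.2]
finger_gap: 0.0003
gripper_force: 0.0
```

Call:
move_arm(increments=[0, 0.01, 0, 0, 0, 0, 0.018, 0, 0, 0, 0, 0.025, 0, 0, 0, 0, 0.032, 0, 0, 0, 0, 0.04, 0, 0, 0])

```text
clock: 16.08
tool_pos: [0.4855, 0.2262, 0.0527]
orientation: [-3.141, 0.0, -0.001]
contact_force: [-1.6, 0.1, 1.4]
finger_gap: 0.0003
gripper_force: 0.8
```

```bash
python3 go.py .64 .226 .052 0
```

```text
t 16.0833 p [0.4855 0.2262 0.0527] yaw -0.01 tilt 0.05 gap 0.0003 F [-1.6  0.1  1.4] q [-0.26  0.64 -0.34  1.94  0.35  0.62 -2.39]
shift [1.545e-01 1.000e-04 8.000e-04] twist -0.0
```

Call:
move_arm(increments=[0, 0.009, 0, 0, 0, 0, 0.019, 0, 0, 0, 0, 0.03, 0, 0, 0, 0, 0.041, 0, 0, 0, 0, 0.052, 0, 0, 0])

```text
clock: 16.5
tool_pos: [0.5378, 0.2258, 0.0518]
orientation: [-3.142, 0.0, -0.0]
contact_force: [-1.7, -0.6, 1.3]
finger_gap: -0.0001
gripper_force: 0.7
```

Call:
move_arm(increments=[0, 0.011, 0, 0, 0, 0, 0.022, 0, 0, 0, 0, 0.033, 0, 0, 0, 0, 0.044, 0, 0, 0, 0, 0.055, 0, 0, 0])

```text
clock: 16.92
tool_pos: [0.5927, 0.2256, 0.0518]
orientation: [3.141, -0.0, -0.0]
contact_force: [-0.9, -0.4, 2.0]
finger_gap: 0.0001
gripper_force: 0.7
```

Call:
move_arm(increments=[0, 0.01, 0, 0, 0, 0, 0.018, 0, 0, 0, 0, 0.025, 0, 0, 0, 0, 0.031, 0, 0, 0, 0, 0.037, 0, 0, 0])

```text
clock: 17.33
tool_pos: [0.6279, 0.2256, 0.0514]
orientation: [3.141, -0.0, -0.004]
contact_force: [-23.4, -2.0, 14.3]
finger_gap: 0.0003
gripper_force: 11.5
```

```bash
python3 go.py .642 .226 .052 0
```

```text
t 17.3333 p [0.6279 0.2256 0.0514] yaw -0.02 tilt 0.17 gap 0.0003 F [-23.4  -2.   14.3] q [-0.19  0.81 -0.34  1.57  0.33  0.82 -2.23]
shift [ 0.0141 -0.0004 -0.0007] twist -0.0
```

Firm resistance, so I'll back off slightly and check the drawer position with the cameras.

Call:
move_arm(increments=[0, -0.01, 0, 0, 0, 0, -0.03, 0, 0, 0, 0, -0.05, 0, 0, 0, 0, -0.07, 0, 0, 0, 0, -0.09, 0, 0, 0])

```text
clock: 17.75
tool_pos: [0.5382, 0.2261, 0.0517]
orientation: [-3.141, -0.0, -0.001]
contact_force: [0.6, 0.9, 0.0]
finger_gap: -0.0002
gripper_force: 0.0
```

```bash
python3 - <<'E'
from h import *
p,d,P=cloud("top"); cv2.imwrite("pics/t7.png",p[...,::-1])
for u in (95,110,200,208): print([tuple(int(a) for a in np.round(P[v,u][[0,2]]*1000)) for v in range(156,182)])
E
python3 go.py .642 .226 .052 0
```

```text
[(723, 108), (721, 108), (719, 109), (716, 108), (714, 109), (712, 108), (710, 108), (707, 109), (705, 108), (703, 109), (700, 110), (698, 111), (696, 108), (694, 103), (693, 95), (691, 96), (689, 93), (686, 94), (684, 95), (682, 92), (680, 92), (680, 74), (680, 53), (680, 33), (681, 0), (679, 0)]
[(723, 106), (720, 109), (719, 104), (716, 108), (714, 104), (711, 107), (709, 110), (707, 107), (704, 109), (702, 108), (700, 107), (698, 107), (695, 108), (695, 96), (693, 94), (690, 97), (688, 97), (686, 95), (683, 96), (681, 94), (680, 89), (680, 69), (680, 49), (680, 26), (680, 3), (678, -2)]
[(719, 112), (717, 109), (715, 109), (712, 110), (710, 107), (708, 105), (706, 108), (703, 109), (701, 107), (699, 109), (697, 107), (694, 107), (693, 100), (691, 97), (689, 96), (687, 97), (684, 100), (682, 94), (680, 94), (678, 89), (678, 71), (678, 51), (678, 31), (679, -1), (677, 0), (674, -1)]
[(718, 111), (717, 107), (715, 106), (712, 108), (710, 110), (708, 106), (705, 108), (703, 107), (701, 106), (698, 108), (696, 108), (694, 109), (693, 98), (691, 97), (689, 95), (686, 98), (684, 96), (682, 93), (679, 96), (678, 91), (678, 67), (679, 43), (678, 28), (679, -1), (676, 1), (674, -3)]
t 17.8 p [0.5335 0.2265 0.0513] yaw 0.15 tilt 0.23 gap 0.0002 F [-4.2  0.2 -0.5] q [-0.22  0.7  -0.34  1.82  0.34  0.69 -2.33]
shift [ 0.1085  0.0008 -0.0011] twist 0.1
```

View pics/t7.png

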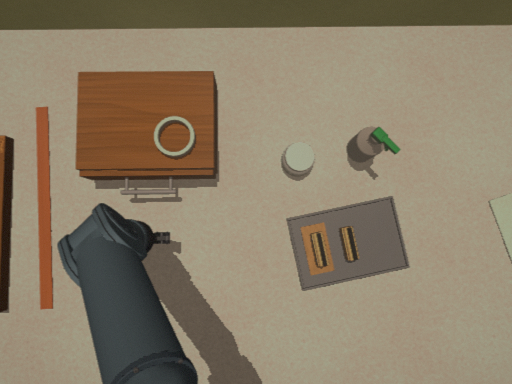

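Top view: the front is flush with the cabinet, with the 96 mm and 109 mm heights meeting at x≈0.695 and no gap, and the force rose firmly at the stop. The short squeegee is on the card. I'll settle the arm clear of everything and hand in.

Call:
move_arm(increments=[0, -0.02, 0, -0.01, 0, 0, -0.03, 0, -0.03, 0, 0, -0.03, 0, -0.04, 0, 0, -0.03, 0, -0.04, 0, 0, -0.03, 0, -0.04, 0])

```text
clock: 18.22
tool_pos: [0.5104, 0.2262, 0.0922]
orientation: [-3.141, 0.001, -0.004]
contact_force: [-0.6, -0.1, 0.4]
finger_gap: -0.0001
gripper_force: 0.0
```

```bash
python3 -c "
from h import *
print(arm.hand_in())"
```

```text
the job is handed in; nothing more can be done
None
```

I handed the job in at about 18 s: the short squeegee stands on the drip card, the long one stands in the middle bay, and the drawer is pushed against its stop with its front flush to the cabinet; the hand-in returned no verdict, and I did not look inside the drawer after shutting it.

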